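# Clear used cells from the work lamp into the collection jar

### The arm

A 6-joint arm with a two-finger parallel gripper is mounted at the origin on the work surface. World frame = base frame: x ahead of the robot, y to its left, z up, the work surface at z = 0. Lengths are in m, angles in degrees, forces in N, time in s.
With the tool pointing down it reaches from about 0.4 to 0.825 m from the base axis. Payload 7 kg.
Tool frame: the origin (TCP) lies between the finger pads; the fingertips stand 19 mm ahead of it and the grasp point (between the pads) is the TCP; x points along the fingers, y is the direction in which the jaws open and shut, and the axes are right-handed (so a half turn about x gives the same grasp; the last joint's range is limited). The gripper opens to 88 mm and grips with 3 to 60 N. Pads are 19 mm wide; open, the fingers measure 130 mm over their backs; the gripper's body (78 mm by 193 mm) begins 47 mm behind the grasp point.
Start: joints at [90.189, 20.546, 0.682, 0, -70.136, -16.507], TCP at [0.19, 0.648, 0.246] pointing down, gripper open.
Joint ranges: [-176.03, 176.03], [-82.01, 121.73], [-58.28, 71.71], [-173.87, 95.51], [-174.79, -0.11], [-173.66, 173.66]. Speed limits (degrees/s): [136.94, 136.94, 172.46, 180, 180, 180].

### API

Orientations are given as [roll, pitch, yaw] about the fixed x, y, z axes, in that order (R = Rz(yaw) Ry(pitch) Rx(roll)).
In Python, from plant import r gives the robot as it stands.
- The arm moves only by the tool send_rows, never from a script. Its argument "plan" is a list of rows, each a list of 2 entries, a list of its own where there are three numbers: the shift along the tool's x, y, z scaled (see below), then the turn, a rotation vector about the tool's x, y, z scaled (see below). A call has exactly 5 rows; each row is the pose to reach, as a shift and turn from the pose measured when the call began, along the tool's axes at that moment; what a row does not reach only later rows make up. The controller multiplies each number of a shift by 0.15 m and each number of a turn by pi/4 rad. A row lasts 1/10 s, in which the tool goes at most 50 mm and 8.59 degrees, less where a joint would pass 70% of its speed; a pose out of reach is approached as far as the arm can. A call with a number of a shift or a turn outside -1 to 1 is refused whole. A call with a gripper value outside its range is refused whole. "jaw" is the opening, from -1 (shut) to 1 (fully open), so that 0 is half open, set as the call begins (left out, the last holds). The fingers move at their own pace and stop on an object; "force" is the grip in N (left out, the last holds). Time passes only in rows, so rows that repeat a pose let the fingers close, or fill a call up. It gives the time, the measured TCP pose, the force and the opening at its end, in the units of the state.
- r.get_state(): the state, without advancing time (a new reading comes with each control period).
- r.capture(name): name is "scene" or "top" or "wrist"; returns a dict with "color" (480x640x3 uint8, red, green, blue), "range_z" (480x640 float32, m along the optical axis (not along the pixel's ray), 0 where there is no reading), "mtx" (3x3 intrinsics, pixels), "pose" (4x4, takes a point from camera to world coordinates). Camera axes: x right, y down, z forward; pixel columns grow to the right and rows downward; lengths in m; the calibration is good to about 2 mm. A picture is of the moment at which its call begins.
- r.close_job(): hands the job in, once; it reports no verdict.
Trained networks look in a picture, given as the dict that the camera call returned (one of the last four; its "shot" number tells which), for a name from the list of things; names that differ only in an ending like _2 or _b are one class to them, and where a whole thing is asked for, a point or a joint stands for the part that bears it (a point fixed in the world has none). Each returns a list of dicts, best first, with "score" (0 to 1); they miss things now and then, are a little off and sometimes report something else, mostly with a low value. They report only what shows in the picture. A call takes as long as a camera call. They do not tell look-alikes from the thing itself.
- r.find_in(picture, target): "uv" ([column, row] in pixels, amid what is visible of it).
- r.trace(picture, target): "mask" (480x640 bool, what is visible of it) and "uv" ([column, row] in pixels, amid what is visible of it).
The state is a dict: "time_s": time; "joints": joint angles; "qd": joint speeds; "joint_torque": joint torques, N m; "tcp_pos": TCP position; "eef_rot": TCP orientation; "contact_force": force on the tool from outside, world axes, zero at the start; "moment": the same for the moment, N m; "gripper_width": finger opening in m.
Only numpy, scipy, OpenCV 4.12 (cv2) and the standard library are available. Lean on these libraries where they do the work, as an engineer would, in place of code of your own. Each camera call takes 0.05 s, during which the arm holds its last target. There are 200 camera calls.

### The job

The work lamp's cells are spent. Slide the lamp's dimmer all the way to its off end before any cell leaves the lamp, then post every used cell, those in the lamp and those in the shallow blue tray, one at a time down through the neck of the clear collection jar. Finish by putting the stopper in the jar's neck with its flange flat on the rim and setting the battery cover back squarely over the lamp's empty bays; leave the mug, can, bottles and screwdriver where they are.

Things in the scene. Friction and masses are not known exactly. Their poses are not given: they have to be found in the camera images.
- dimmer (a joint): Slide dimmer of the lamp, in m: 0 = off end stop, 0.060 = full brightness. It grows towards the lamp's own +y. Stays where it is left; about 1.5 N of friction.
- dimmer_top (a point): Centre of the top face of the dimmer's black grip: 20 mm (lamp x) by 14 mm (along the slide, lamp y) by 22 mm tall. It stands on the lamp's front deck: top of the deck 30 mm, of the grip 52.5 mm above the shelf. White scale bars beside the slot are shortest at the off end, longest at full. Nothing stands beside it along the slide.
- lamp: Battery work lamp lying open, fixed; z up, origin on the shelf under the battery row. Grey case x -93 to +40, y -103 to +103 mm, 30 mm high; four bays 36 mm square in a row at x = 0, y = -58.5, -19.5, 19.5, 58.5 mm, floor 8 mm up. Dimmer on the front deck at x = -57, from y = -30 (off) to +30 mm. Light head, 32 mm high, folded flat behind (x 58 to 177 mm). Lamp and jar may swap sides.
- jar: Clear plastic collection jar bolted to the shelf by a square steel foot plate 150 mm wide; origin under its centre on the shelf, z up. Body 136 mm in diameter, sloping shoulder, straight neck with a white collar on top: outer diameter 54 mm, bore 46 mm, 34 mm long, rim 194 mm above the shelf. Inner floor 10 mm above the shelf, domed up 27 mm in the middle so that cells topple aside.
- jar_mouth (a point): Centre of the jar's open mouth, at the height of the rim; z up.
- tray: Shallow blue plastic tray fixed to the shelf, 165 mm (its x) by 116 mm (its y), walls 34 mm high and 4 mm thick, floor 4 mm thick; origin under its centre. Up to two used cells stand upright in it near its own x = -36 and +36 mm.
- cell1: Used D-size cell: steel can in a black sleeve with a small steel button on its upper end, a cylinder 34 mm in diameter and 61 mm tall, 140 g. Origin at its middle (30.5 mm above its lower end), z along its axis. Starts upright, in a bay of the lamp, its lower end 8 mm and its top 69 mm above the shelf, so the upper 39 mm stand free. It may be absent.
- cell2: Used D-size cell: steel can in a black sleeve with a small steel button on its upper end, a cylinder 34 mm in diameter and 61 mm tall, 140 g. Origin at its middle (30.5 mm above its lower end), z along its axis. Starts upright, in a bay of the lamp, its lower end 8 mm and its top 69 mm above the shelf, so the upper 39 mm stand free. It may be absent.
- cell3: Used D-size cell: steel can in a black sleeve with a small steel button on its upper end, a cylinder 34 mm in diameter and 61 mm tall, 140 g. Origin at its middle (30.5 mm above its lower end), z along its axis. Starts upright, in a bay of the lamp, its lower end 8 mm and its top 69 mm above the shelf, so the upper 39 mm stand free. It may be absent.
- cell4: Used D-size cell: steel can in a black sleeve with a small steel button on its upper end, a cylinder 34 mm in diameter and 61 mm tall, 140 g. Origin at its middle (30.5 mm above its lower end), z along its axis. Starts upright, in a bay of the lamp, its lower end 8 mm and its top 69 mm above the shelf, so the upper 39 mm stand free. It may be absent.
- cell5: Used D-size cell: steel can in a black sleeve with a small steel button on its upper end, a cylinder 34 mm in diameter and 61 mm tall, 140 g. Origin at its middle (30.5 mm above its lower end), z along its axis. Starts upright, on the floor of the blue tray, its lower end 4 mm above the shelf. It may be absent.
- cell6: Used D-size cell: steel can in a black sleeve with a small steel button on its upper end, a cylinder 34 mm in diameter and 61 mm tall, 140 g. Origin at its middle (30.5 mm above its lower end), z along its axis. Starts upright, on the floor of the blue tray, its lower end 4 mm above the shelf. It may be absent.
- stopper: Pale silicone stopper, 50 g, 44 mm tall, standing plug down on the shelf. Origin at the centre of the plug's underside, z up. Tapered plug 14 mm long (diameter 35 mm below, 41 mm above), flange 60 mm wide, 6 mm thick (14 to 20 mm up), round grip knob 24 mm wide (20 to 44 mm up). Closed: flange on the rim, origin 14 mm below it. A loose fit, no force needed.
- mug: White ceramic mug, 80 mm in diameter, 92 mm tall, with a handle; origin under its centre. Leave alone.
- can: Empty aluminium can, 66 mm in diameter, 115 mm tall; origin under its centre. Leave alone.
- cover: Grey battery cover, open side down on the shelf: a shell 60 mm (its x) by 184 mm (its y) by 42 mm high, 90 g, with a grip rib on top 16 mm (x) by 70 mm (y) by 20 mm (top 62 mm up). Origin under its centre, z up. On the lamp it rests loosely on the flat top of the case, centred over the bays (lamp x = y = 0), origin 30 mm above the shelf, long side along the row, either way round.
- screwdriver: Screwdriver, 190 mm long, lying on the shelf; origin near its middle. Leave alone.
- bottle1: Empty glass bottle, 72 mm in diameter, 246 mm tall; origin under its centre. Leave alone.
- bottle2: Empty glass bottle, 72 mm in diameter, 246 mm tall; origin under its centre. Leave alone.
There are look-alikes about, which are no part of the job. Of the things that look like the stopper, take the one that is farthest to the robot's left at the start.

How it is judged (in metres and radians):
On the way, in this order (a step that is already met when the one before it is completed fails the run):
1. the dimmer is slid fully to off (value of joint dimmer below 0.005 m), for 0.2 s.
2. every used cell is inside the jar (z of each of cell1, cell2, cell3, cell4, cell5, cell6 in the frame of jar_mouth below -0.045 m and horizontal distance between each of cell1, cell2, cell3, cell4, cell5, cell6 and jar_mouth below 0.06 m), for 0.2 s.
At the end, for the whole second after the job is handed in: Every used cell is in the jar, its middle 45 mm or more below the rim; the stopper stands in the neck, flange on the rim; the cover lies flat on the lamp over the bays, within 10 mm across, 11 mm along and 0.10 rad; the dimmer is within 5 mm of off; all at rest (all of step 2 and horizontal distance between stopper and jar_mouth below 0.007 m and z of stopper in the frame of jar_mouth between -0.019 and -0.01 m and angle between stopper's own z axis and vertical below 0.12 rad and linear speed of each of stopper, cover below 0.02 m/s and x of cover in the frame of lamp between -0.01 and 0.01 m and y of cover in the frame of lamp between -0.011 and 0.011 m and z of cover in the frame of lamp between 0.026 and 0.034 m and angle between the y axis of cover and the y axis of lamp, either way round below 0.1 rad and angle between cover's own z axis and vertical below 0.06 rad and value of joint dimmer below 0.005 m); the robot touches nothing.
It fails at once if a cell is taken out of the lamp while the dimmer is not off (more than 8 mm from its off end) (value of joint dimmer above 0.008 m and distance of any of cell1, cell2, cell3, cell4 from where it was at the start of the episode above 0.03 m).
It fails at once if the mug, can, screwdriver or a bottle is moved more than 30 mm or tipped over (distance of any of mug, can, screwdriver, bottle1, bottle2 from where it was at the start of the episode above 0.03 m or angle between any of mug, can, bottle1, bottle2's own z axis and vertical above 0.5 rad).
Of cell1, cell2, cell3, cell4, cell5, cell6 only 4 to 6 are there at a start; the rules pass over those that are not, and their reading is None.
At some moment in a run one of stopper, cover may be knocked a few centimetres aside while the robot is not near it.
It also fails if it takes over 210 s, if anything falls off the work surface, if the arm or the gripper's body presses on something with over 40 N, if the wrist force passes 120 N, or if a joint passes its speed limit or range.

## Working session

There is one attempt and no reset: what is moved stays moved. The work goes in short steps, Python scripts to look and compute and a tool call to move; the robot and the scene stay as the last step left them, time stands still between calls to the robot, and variables do not carry over. Pictures are saved under pics/ and viewed, about 12 in all and at most 16, crops included, and the job is handed in when it is done.

Besides the shell and the picture viewer there is one more tool, called after "Request:" as name(argument=value, ...) on one line, values as JSON. send_rows: Moves the arm, as the interface text tells. Its arguments: {"type":"object","properties":{"plan":{"type":"array"},"jaw":{"type":"number"},"force":{"type":"number"}},"required":["plan"]}

```bash
ls; mkdir -p pics
cat > h.py <<'E'
import numpy as np, cv2
from plant import r
from scipy.spatial.transform import Rotation as R
def pts(c):
    z=c["range_z"]; K=c["mtx"]; v,u=np.mgrid[0:480,0:640]
    P=np.stack([(u-K[0,2])/K[0,0]*z,(v-K[1,2])/K[1,1]*z,z],-1)
    W=P@c["pose"][:3,:3].T+c["pose"][:3,3]; W[z==0]=np.nan
    return W
def save(c,n): cv2.imwrite("pics/"+n+".png",c["color"][:,:,::-1])
E
cat > s.py <<'E'
from h import *
print(r.get_state())
ims=[]
for n in ["top","scene"]:
    c=r.capture(n); save(c,n+"0"); W=pts(c); np.savez("pics/"+n+"0.npz",W=W,col=c["color"])
    print(n,c["pose"][:3].round(3).tolist(),c["mtx"].round(1).tolist())
    for t in ["dimmer_top","lamp","jar","tray","cell1","stopper","mug","can","cover","screwdriver","bottle1"]:
        for d in r.trace(c,t):
            m=d["mask"]; p=W[m]; p=p[~np.isnan(p[:,0])]
            if len(p)==0: print(t,"nodepth",d["uv"]);continue
            top=p[p[:,2]>np.percentile(p[:,2],95)-.006]
            print(t,round(d["score"],2),np.round(d["uv"]),m.sum(),"top",top.mean(0).round(3),"med",np.median(p,0).round(3))
E
python3 s.py
```

```text
pics
{'time_s': 0.0, 'joints': array([ 9.01888202e+01,  2.05922000e+01,  6.32980017e-01, -1.98891356e-02,
       -7.01363315e+01, -1.65075543e+01]), 'qd': array([-0.08822236, -0.04906208,  0.04765142,  0.03188007,  0.04069766,
        0.04463553]), 'joint_torque': array([-2.37888671e-03, -5.82723463e+01,  2.93076038e+01,  6.99756458e+00,
        7.07656582e-03, -1.57113959e-04]), 'tcp_pos': array([0.18955043, 0.64735221, 0.24460873]), 'eef_rot': array([  95.43766287,   89.90263589, -100.88784481]), 'contact_force': array([ 0.12939073, -0.40345319,  0.28222611]), 'moment': array([ 0.01954819,  0.02790329, -0.02140989]), 'gripper_width': 0.0872573869998831}
top [[0.018, -0.992, 0.127, 0.338], [-1.0, -0.018, 0.007, -0.006], [-0.004, -0.127, -0.992, 1.506]] [[505.2, 0.0, 321.3], [0.0, 505.2, 247.1], [0.0, 0.0, 1.0]]
lamp 0.97 [421. 250.] 6125 top [ 0.517 -0.296  0.033] med [ 0.522 -0.295  0.029]
jar 0.96 [227. 260.] 2824 top [0.479 0.285 0.192] med [0.472 0.264 0.147]
jar 0.4 [398. 168.] 589 top [ 0.756 -0.203  0.116] med [ 0.745 -0.199  0.112]
tray 0.97 [314. 211.] 1929 top [0.644 0.016
[... 2514 characters left out ...]
. 321.] 300 top [ 0.474 -0.244  0.066] med [ 0.482 -0.248  0.057]
mug 0.75 [461. 290.] 1366 top [0.76  0.213 0.089] med [0.763 0.199 0.057]
mug 0.66 [324. 262.] 1648 top [0.429 0.054 0.059] med [0.444 0.042 0.039]
can 0.82 [336. 379.] 1614 top [ 0.76  -0.206  0.114] med [ 0.774 -0.219  0.092]
cover 0.72 [324. 261.] 1671 top [0.429 0.054 0.059] med [0.444 0.042 0.039]
screwdriver 0.89 [397. 362.] 553 top [ 0.788 -0.068  0.023] med [ 0.791 -0.061  0.02 ]
screwdriver 0.38 [395. 227.] 3531 top [0.483 0.28  0.184] med [0.511 0.245 0.102]
bottle1 0.84 [106. 369.] 3102 top [ 0.452 -0.564  0.244] med [ 0.471 -0.567  0.13 ]
bottle1 0.78 [444. 173.] 1425 top [0.431 0.554 0.238] med [0.441 0.539 0.117]
```

View pics/top0.png

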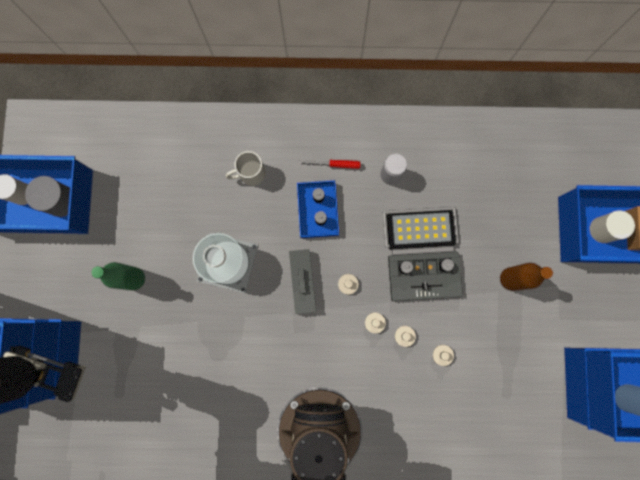

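View pics/scene0.png

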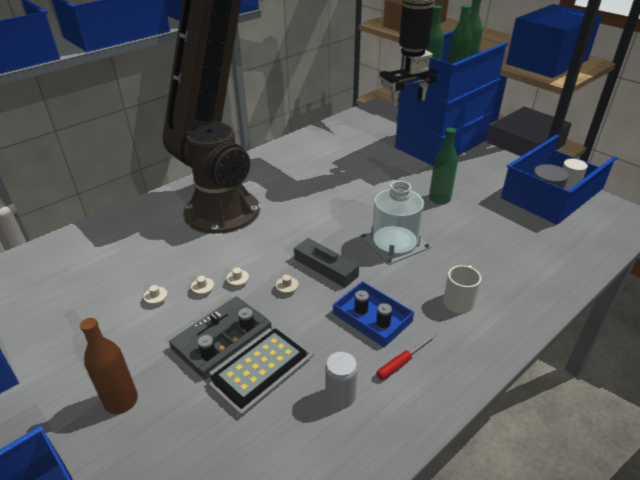

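```bash
cat > m.py <<'E'
from h import *
s=r.get_state(); M=R.from_euler('xyz',s["eef_rot"],degrees=True).as_matrix()
print("tool axes\n",M.round(3)); a=np.degrees(np.arctan2(M[1,1],M[0,1])); print("a",a,"J1,J6",s["joints"][[0,5]])
D=np.load("pics/top0.npz"); W=D["W"]; C=D["col"].astype(int); x,y,z=W[...,0],W[...,1],W[...,2]
def rect(m,n):
    p=W[m][:,:2].astype(np.float32); print(n,len(p),p.mean(0).round(3),cv2.minAreaRect(p*1000))
rect((z>.025)&(z<.035)&(abs(x-.46)<.12)&(abs(y+.3)<.13),"deck+head")
rect((z>.026)&(z<.034)&(x<.50)&(x>.36)&(abs(y+.3)<.13),"deck")
rect((z>.046)&(z<.056)&(x<.47)&(x>.36)&(abs(y+.3)<.1),"dimmer")
rect((z>.038)&(z<.046)&(x<.6)&(x>.3)&(abs(y-.06)<.09),"cover")
rect((z>.055)&(z<.066)&(x<.6)&(x>.3)&(abs(y-.06)<.09),"rib")
rect((z>.028)&(z<.038)&(abs(x-.64)<.12)&(abs(y-.01)<.11),"traywall")
rect((z>.187)&(z<.2)&(abs(x-.48)<.05)&(abs(y-.28)<.05),"rim")
for cx,cy in [(.479,-.359),(.469,-.242),(.608,.008),(.679,.014)]: rect((z>.058)&(z<.072)&(np.hypot(x-cx,y-cy)<.025),"cell")
E
python3 m.py
```

```text
tool axes
 [[ 0.    -0.281 -0.96 ]
 [-0.    -0.96   0.281]
 [-1.     0.    -0.   ]]
a -106.31577193204232 J1,J6 [ 90.19056168 -16.50642705]
deck+head 3082 [ 0.475 -0.298] ((484.1153869628906, -299.6772766113281), (205.92466735839844, 206.96209716796875), 4.345844268798828)
deck 1634 [ 0.429 -0.3  ] ((443.71600341796875, -302.72607421875), (124.93689727783203, 207.05064392089844), 4.266921043395996)
dimmer 41 [ 0.427 -0.296] ((436.47412109375, -295.30914306640625), (56.49428176879883, 131.94039916992188), 2.4398181438446045)
cover 907 [0.426 0.057] ((464.21038818359375, 54.65288162231445), (88.55839538574219, 269.8146667480469), 86.5240707397461)
rib 139 [0.445 0.052] ((497.77801513671875, 39.633270263671875), (35.810707092285156, 218.20848083496094), 76.13042449951172)
traywall 256 [0.644 0.015] ((642.0615234375, 16.563610076904297), (166.1016845703125, 115.98873901367188), 4.932808876037598)
rim 137 [0.478 0.285] ((477.8009033203125, 284.0530700683594), (56.06654357910156, 53.08985137939453), 88.87574005126953)
cell 115 [ 0.478 -0.358] ((478.418212890625, -358.0655822753906), (31.83008575439453, 32.828941345214844), 25.927995681762695)
cell 109 [ 0.469 -0.241] ((469.8201599121094, -241.6344757080078), (32.5390510559082, 31.786556243896484), 67.003173828125)
cell 95 [0.611 0.007] ((610.9764404296875, 6.9910125732421875), (29.27267074584961, 32.00666809082031), 1.2419193983078003)
cell 95 [0.679 0.015] ((680.08251953125, 15.122906684875488), (31.319639205932617, 32.407135009765625), 56.71161651611328)
```

Request:
send_rows(plan=[[[-0.4,0,0],[-0.2,0,0]],[[-0.8,0,0],[-0.363,0,0]],[[-0.95,0,0],[-0.363,0,0]],[[-0.95,0,0],[-0.363,0,0]],[[-0.95,0,0],[-0.363,0,0]]], jaw=0.3, force=40)

```text
time_s: 1.7
tcp_pos: [0.1896, 0.648, 0.3895]
eef_rot: [-84.8, 89.8, 95.2]
contact_force: [0.3, -0.1, -1.4]
gripper_width: 0.0582
```

Request:
send_rows(plan=[[[0,1,-0.73],[0,0,0]],[[0,1,-0.73],[0,0,0]],[[0,1,-0.73],[0,0,0]],[[0,1,-0.73],[0,0,0]],[[0,1,-0.73],[0,0,0]]])

```text
time_s: 2.2
tcp_pos: [0.3009, 0.4944, 0.3888]
eef_rot: [-77.5, 89.9, 102.4]
contact_force: [-0.6, -0.9, 0.8]
gripper_width: 0.0567
```

Request:
send_rows(plan=[[[0,1,-0.67],[0,0,0]],[[0,1,-0.67],[0,0,0]],[[0,1,-0.67],[0,0,0]],[[0,1,-0.67],[0,0,0]],[[0,1,-0.67],[0,0,0]]])

```text
time_s: 2.7
tcp_pos: [0.4021, 0.3411, 0.3877]
eef_rot: [-11.1, 89.9, 168.5]
contact_force: [-0.2, 0.3, -0.5]
gripper_width: 0.0568
```

Request:
send_rows(plan=[[[0,1,-0.4],[0,0,0]],[[0,1,-0.4],[0,0,0]],[[0,1,-0.4],[0,0,0]],[[0,1,-0.4],[0,0,0]],[[0,1,-0.4],[0,0,0]]])

```text
time_s: 3.2
tcp_pos: [0.4614, 0.1895, 0.3867]
eef_rot: [16.6, 89.9, -163.9]
contact_force: [0.7, 1.3, 1.0]
gripper_width: 0.0568
```

Request:
send_rows(plan=[[[0,1,0],[0,0,0]],[[0,1,0],[0,0,0]],[[0,1,0],[0,0,0]],[[0,1,0],[0,0,0]],[[0,1,0],[0,0,0]]])

```text
time_s: 3.7
tcp_pos: [0.46, 0.0396, 0.3863]
eef_rot: [9.8, 89.8, -170.8]
contact_force: [0.1, 0.5, 0.1]
gripper_width: 0.057
```

Request:
send_rows(plan=[[[0,1,0],[0,0,0]],[[0,1,0],[0,0,0]],[[0,1,0],[0,0,0]],[[0,1,0],[0,0,0]],[[0,1,0],[0,0,0]]])

```text
time_s: 4.2
tcp_pos: [0.4589, -0.1098, 0.3856]
eef_rot: [4.0, 89.8, -176.7]
contact_force: [-1.7, 0.0, -0.3]
gripper_width: 0.0572
```

Request:
send_rows(plan=[[[0.6,1,0.2],[0,0,0]],[[0.6,1,0.2],[0,0,0]],[[0.6,1,0.2],[0,0,0]],[[0.6,1,0.2],[0,0,0]],[[0.6,1,0.2],[0,0,0]]])

```text
time_s: 4.7
tcp_pos: [0.4263, -0.259, 0.2928]
eef_rot: [-6.7, 89.5, 172.6]
contact_force: [0.8, -0.4, 0.3]
gripper_width: 0.0568
```

```bash
cat > w.py <<'E'
from h import *
import sys
c=r.capture("wrist"); save(c,sys.argv[1]); W=pts(c); np.savez("pics/"+sys.argv[1]+".npz",W=W,col=c["color"])
s=r.get_state(); print(s["time_s"],s["tcp_pos"],s["joints"].round(1), "cam",c["pose"][:3].round(3).tolist())
for t in sys.argv[2:]:
    for d in r.trace(c,t):
        if d["score"]<.3: continue
        p=W[d["mask"]]; p=p[~np.isnan(p[:,0])]
        if len(p)==0: print(t,"nodepth",d["uv"]); continue
        top=p[p[:,2]>np.percentile(p[:,2],95)-.006]
        print(t,round(d["score"],2),np.round(d["uv"]),len(p),"top",top.mean(0).round(4),"mid",((top.max(0)+top.min(0))/2).round(4),(np.ptp(top,axis=0)).round(3))
E
python3 w.py w1 dimmer_top cell1 lamp
```

```text
4.75 [ 0.42710099 -0.2584034   0.29430062] [ -8.6   2.2 -16.2   0.  -72.   97.9] cam [[-0.011, -0.968, -0.252, 0.492], [-1.0, 0.011, 0.005, -0.261], [-0.002, 0.252, -0.968, 0.432]]
dimmer_top 0.74 [346. 215.] 261 top [ 0.4188 -0.2976  0.0522] mid [ 0.4187 -0.2976  0.0518] [0.02  0.014 0.008]
cell1 0.92 [406. 157.] 1190 top [ 0.4802 -0.3585  0.0668] mid [ 0.4802 -0.3587  0.0672] [0.032 0.033 0.008]
cell1 0.92 [49. 25.] 2500 top [0.6116 0.0054 0.0628] mid [0.6112 0.006  0.0629] [0.031 0.035 0.009]
cell1 0.61 [295. 168.] 869 top [ 0.4718 -0.2427  0.0669] mid [ 0.4715 -0.2425  0.0675] [0.032 0.033 0.006]
lamp 0.64 [342. 112.] 43364 top [ 0.5232 -0.2956  0.0309] mid [ 0.5058 -0.2999  0.0471] [0.259 0.216 0.04 ]
```

View pics/w1.png

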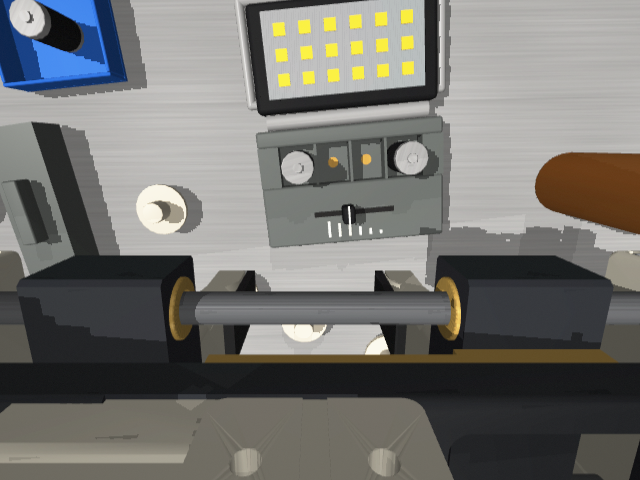

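Request:
send_rows(plan=[[[0.93,0.26,0.055],[0,0,0]],[[0.93,0.26,0.055],[0,0,0]],[[0.93,0.26,0.055],[0,0,0]],[[0.93,0.26,0.055],[0,0,0]],[[0.93,0.26,0.055],[0,0,0]]])

```text
time_s: 5.4
tcp_pos: [0.42, -0.2963, 0.1577]
eef_rot: [15.3, 89.8, -165.1]
contact_force: [1.1, -0.2, 0.6]
gripper_width: 0.057
```

Request:
send_rows(plan=[[[0.3,0,0],[0,0,0]],[[0.5,0,0],[0,0,0]],[[0.66,0,0],[0,0,0]],[[0.66,0,0],[0,0,0]],[[0.66,0,0],[0,0,0]]])

```text
time_s: 5.9
tcp_pos: [0.4218, -0.2964, 0.061]
eef_rot: [71.1, 89.9, -109.3]
contact_force: [0.5, -0.7, 0.3]
gripper_width: 0.0571
```

Request:
send_rows(plan=[[[0.035,0.005,0.015],[0,0,0]],[[0.035,0.005,0.015],[0,0,0]],[[0.035,0.005,0.015],[0,0,0]],[[0.035,0.005,0.015],[0,0,0]],[[0.035,0.005,0.015],[0,0,0]]], jaw=-1, force=10)

```text
time_s: 6.4
tcp_pos: [0.4196, -0.2972, 0.056]
eef_rot: [81.9, 89.9, -98.5]
contact_force: [0.5, 0.7, -0.0]
gripper_width: 0.0223
```

Request:
send_rows(plan=[[[0,0,0],[0,0,0]],[[0,0.04,-0.003],[0,0,0]],[[0,0.09,-0.007],[0,0,0]],[[0,0.14,-0.01],[0,0,0]],[[0,0.18,-0.013],[0,0,0]]])

```text
time_s: 6.9
tcp_pos: [0.4217, -0.3251, 0.0561]
eef_rot: [91.0, 89.9, -89.4]
contact_force: [2.4, 2.2, -0.3]
gripper_width: 0.015
```

Request:
send_rows(plan=[[[0,0.03,-0.002],[0,0,0]],[[0,0.05,-0.004],[0,0,0]],[[0,0.065,-0.005],[0,0,0]],[[0,0.076,-0.005],[0,0,0]],[[0,0.076,-0.005],[0,0,0]]])

```text
time_s: 7.4
tcp_pos: [0.4224, -0.3346, 0.056]
eef_rot: [-124.4, 90.0, 55.2]
contact_force: [3.2, 15.9, 5.2]
gripper_width: 0.0151
```

Request:
send_rows(plan=[[[0,0,0],[0,0,0]],[[0,0,0],[0,0,0]],[[0,0,0],[0,0,0]],[[-0.3,0,0],[0,0,0]],[[-0.6,0,0],[0,0,0]]], jaw=0.2, force=40)

```text
time_s: 7.9
tcp_pos: [0.4211, -0.3346, 0.1458]
eef_rot: [-15.2, 89.8, 164.4]
contact_force: [1.0, -1.3, -0.2]
gripper_width: 0.049
```

Request:
send_rows(plan=[[[-0.5,0.16,-0.3],[0,0,0]],[[-0.5,0.16,-0.3],[0,0,0]],[[-0.5,0.16,-0.3],[0,0,0]],[[-0.5,0.16,-0.3],[0,0,0]],[[-0.5,0.16,-0.3],[0,0,0]]])

```text
time_s: 8.4
tcp_pos: [0.465, -0.3587, 0.2193]
eef_rot: [-19.2, 89.6, 160.3]
contact_force: [-0.2, -0.6, 0.0]
gripper_width: 0.0527
```

```bash
python3 w.py w2 dimmer_top cell1
python3 - <<'E'
from h import *
c=r.capture("top");W=pts(c)
for t in ["dimmer_top","cell1","cover","stopper"]:
    for d in r.trace(c,t)[:4]:
        p=W[d["mask"]];print(t,round(d["score"],2),np.nanmean(p,0).round(3))
E
```

```text
8.45 [ 0.46495864 -0.35866857  0.21921154] [-18.6  13.6 -12.6  -0.  -64.1 108.1] cam [[-0.008, -0.968, -0.25, 0.53], [-1.0, 0.007, 0.005, -0.361], [-0.003, 0.25, -0.968, 0.358]]
dimmer_top 0.59 [285. 267.] 423 top [ 0.4225 -0.3354  0.0522] mid [ 0.4216 -0.3351  0.0514] [0.021 0.014 0.007]
cell1 0.88 [185. 215.] 1850 top [ 0.4722 -0.2437  0.0668] mid [ 0.4718 -0.2432  0.0666] [0.033 0.033 0.008]
cell1 0.6 [314. 206.] 1435 top [ 0.4804 -0.3593  0.0669] mid [ 0.48   -0.359   0.0674] [0.033 0.033 0.009]
cell1 0.49 [0.676 0.014 0.056]
cover 0.8 [0.424 0.057 0.044]
stopper 0.67 [ 0.22  -0.352  0.025]
stopper 0.63 [ 0.784 -0.045  0.02 ]
stopper 0.6 [ 0.42  -0.077  0.024]
```

Request:
send_rows(plan=[[[0.3,0,-0.1],[0,0,0]],[[0.6,0,-0.1],[0,0,0]],[[0.85,0,-0.1],[0,0,0]],[[0.9,0,-0.1],[0,0,0]],[[0.9,0,-0.1],[0,0,0]]])

```text
time_s: 9.3
tcp_pos: [0.4799, -0.3588, 0.0845]
eef_rot: [-13.8, 89.6, 165.8]
contact_force: [0.3, -0.3, 1.3]
gripper_width: 0.0528
```

Request:
send_rows(plan=[[[0.18,0,0],[0,0,0]],[[0.18,0,0],[0,0,0]],[[0.18,0,0],[0,0,0]],[[0.18,0,0],[0,0,0]],[[0.18,0,0],[0,0,0]]])

```text
time_s: 9.8
tcp_pos: [0.4806, -0.3592, 0.0593]
eef_rot: [-9.3, 89.7, 170.3]
contact_force: [0.3, -0.3, 0.2]
gripper_width: 0.0526
```

Request:
send_rows(plan=[[[0,0,0],[0,0,0]],[[0,0,0],[0,0,0]],[[0,0,0],[0,0,0]],[[0,0,0],[0,0,0]],[[0,0,0],[0,0,0]]], jaw=-1)

```text
time_s: 10.3
tcp_pos: [0.4808, -0.3592, 0.0596]
eef_rot: [-7.2, 89.7, 172.4]
contact_force: [-1.0, 1.2, 4.0]
gripper_width: 0.0333
```

Request:
send_rows(plan=[[[-0.3,0,0],[0,0,0]],[[-0.6,0,0],[0,0,0]],[[-0.9,0,0],[0,0,0]],[[-1,-0.1,0],[0,0,0]],[[-1,-0.2,0],[0,0,0]]])

```text
time_s: 10.8
tcp_pos: [0.4827, -0.3293, 0.2121]
eef_rot: [92.9, 90.0, -87.5]
contact_force: [-0.0, 1.1, -1.1]
gripper_width: 0.0329
```

Request:
send_rows(plan=[[[-0.6,-1,0],[0,0,0]],[[-0.6,-1,0],[0,0,0]],[[-0.6,-1,0],[0,0,0]],[[-0.6,-1,0],[0,0,0]],[[-0.6,-1,0],[0,0,0]]])

```text
time_s: 11.3
tcp_pos: [0.4842, -0.1764, 0.3028]
eef_rot: [172.1, 89.9, -8.2]
contact_force: [0.0, -0.2, -1.7]
gripper_width: 0.0333
```

Request:
send_rows(plan=[[[0,-1,0],[0,0,0]],[[0,-1,0],[0,0,0]],[[0,-1,0],[0,0,0]],[[0,-1,0],[0,0,0]],[[0,-1,0],[0,0,0]]])

```text
time_s: 11.8
tcp_pos: [0.4841, -0.0252, 0.3009]
eef_rot: [45.6, 89.9, -134.5]
contact_force: [-0.1, -0.2, -1.7]
gripper_width: 0.0331
```

Request:
send_rows(plan=[[[0,-1,0],[0,0,0]],[[0,-1,0],[0,0,0]],[[0,-1,0],[0,0,0]],[[0,-1,0],[0,0,0]],[[0,-1,0],[0,0,0]]])

```text
time_s: 12.3
tcp_pos: [0.4841, 0.1246, 0.2993]
eef_rot: [36.6, 89.8, -143.5]
contact_force: [0.1, -0.9, -1.1]
gripper_width: 0.0335
```

```bash
python3 w.py w3 jar
python3 - <<'E'
from h import *
D=np.load("pics/w3.npz");W=D["W"];x,y,z=W[...,0],W[...,1],W[...,2]
m=(z>.186)&(z<.200)&(np.hypot(x-.478,y-.284)<.045);p=W[m];print(len(p),p.mean(0),p.min(0),p.max(0),cv2.minEnclosingCircle(p[:,:2].astype(np.float32)*1000))
E
```

```text
12.35 [0.48410249 0.12380199 0.2995615 ] [ 36.9   2.  -15.7   0.  -72.4  53. ] cam [[-0.0, -0.969, -0.247, 0.549], [-1.0, 0.001, -0.002, 0.123], [0.002, 0.247, -0.969, 0.439]]
jar 0.81 [150. 203.] 21188 top [0.4869 0.2879 0.1929] mid [0.4824 0.2836 0.1917] [0.051 0.058 0.009]
1784 [0.48659282 0.28801043 0.19264059] [0.456662   0.25454247 0.18601826] [0.50814761 0.31256911 0.19631008] ((480.055908203125, 283.688232421875), 29.159332275390625)
```

View pics/w3.png

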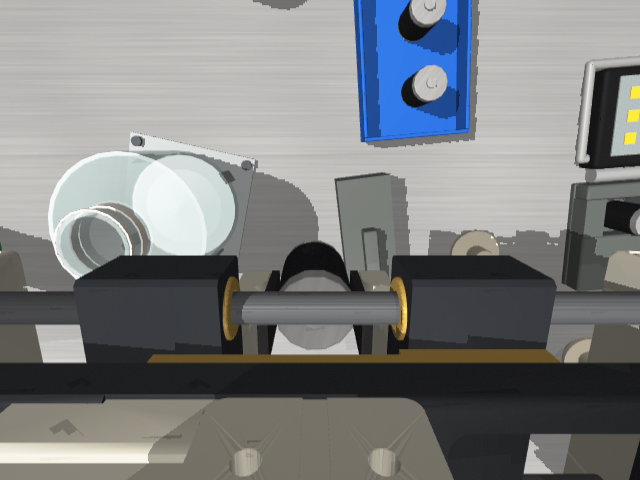

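```bash
cat > rim.py <<'E'
from h import *
from scipy.optimize import minimize
import sys
for f in sys.argv[1:]:
    W=np.load(f"pics/{f}.npz")["W"];x,y,z=W[...,0],W[...,1],W[...,2]
    p=W[(z>.189)&(z<.2)&(np.hypot(x-.48,y-.284)<.04)]
    def g(c):
        d=np.hypot(p[:,0]-c[0],p[:,1]-c[1]); return np.minimum(np.maximum(np.maximum(.023-d,d-.027),0),.004).sum()
    o=minimize(g,[.48,.284],method="Nelder-Mead",options=dict(xatol=1e-5,initial_simplex=[[.475,.28],[.485,.28],[.48,.29]]));print(f,len(p),o.x,o.fun/len(p))
E
python3 rim.py w3 top0 scene0
```

```text
w3 1573 [0.48056694 0.28315237] 0.00018860985682304305
top0 130 [0.47812903 0.28373269] 0.00023615980221672043
scene0 103 [0.48083196 0.2815665 ] 0.0006332400636520213
```

Request:
send_rows(plan=[[[0,-1,0.024],[0,0,0]],[[0,-1,0.024],[0,0,0]],[[0,-1,0.024],[0,0,0]],[[0,-1,0.024],[0,0,0]],[[0,-1,0.024],[0,0,0]]])

```text
time_s: 12.9
tcp_pos: [0.4813, 0.2727, 0.2988]
eef_rot: [43.0, 89.7, -137.2]
contact_force: [0.4, -1.5, -1.9]
gripper_width: 0.0335
```

Request:
send_rows(plan=[[[0,-0.063,0],[0,0,0]],[[0,-0.063,0],[0,0,0]],[[0,-0.063,0],[0,0,0]],[[0.1,-0.063,0],[0,0,0]],[[0.1,-0.063,0],[0,0,0]]])

```text
time_s: 13.4
tcp_pos: [0.4806, 0.2809, 0.2824]
eef_rot: [39.3, 89.6, -141.0]
contact_force: [-0.2, -0.9, -1.2]
gripper_width: 0.0328
```

Request:
send_rows(plan=[[[0.1,-0.015,0],[0,0,0]],[[0.2,-0.015,0],[0,0,0]],[[0.3,-0.015,0],[0,0,0]],[[0.42,-0.015,0],[0,0,0]],[[0.42,-0.015,0],[0,0,0]]])

```text
time_s: 13.9
tcp_pos: [0.4793, 0.2817, 0.2176]
eef_rot: [40.2, 89.4, -140.1]
contact_force: [-0.7, -0.5, -1.0]
gripper_width: 0.0332
```

Request:
send_rows(plan=[[[0,0,0],[0,0,0]],[[0,0,0],[0,0,0]],[[0,0,0],[0,0,0]],[[0,0,0],[0,0,0]],[[0,0,0],[0,0,0]]], jaw=0.2)

```text
time_s: 14.4
tcp_pos: [0.4794, 0.2818, 0.2181]
eef_rot: [39.7, 89.4, -140.6]
contact_force: [-0.6, 0.2, -0.0]
gripper_width: 0.0521
```

Request:
send_rows(plan=[[[-0.3,0,0],[0,0,0]],[[-0.55,0,0],[0,0,0]],[[-0.55,0,0],[0,0,0]],[[-0.55,0.1,0],[0,0,0]],[[-0.55,0.3,0],[0,0,0]]])

```text
time_s: 14.9
tcp_pos: [0.4795, 0.2374, 0.3002]
eef_rot: [38.8, 89.4, -141.4]
contact_force: [-0.0, -0.6, -1.1]
gripper_width: 0.0526
```

Run:
```python
from h import *
print(r.get_state()["tcp_pos"])
c=r.capture("scene"); cv2.imwrite("pics/s1.png",cv2.resize(c["color"][130:290,300:500,::-1],None,fx=3,fy=3))
```

```text
[0.47953122 0.23735733 0.30019207]
```

View pics/s1.png

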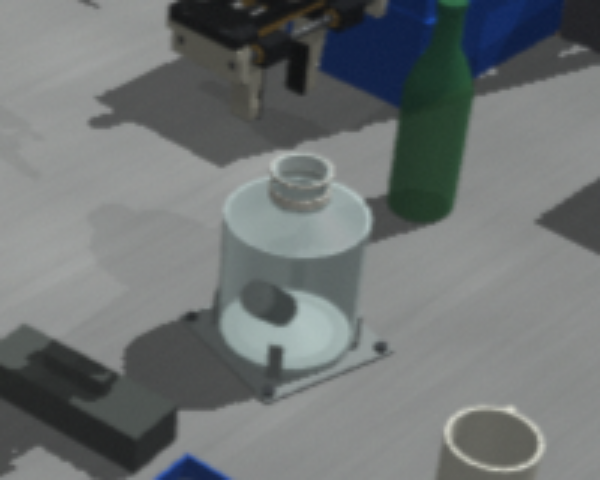

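Request:
send_rows(plan=[[[0,1,-0.44],[0,0,0]],[[0,1,-0.44],[0,0,0]],[[0,1,-0.44],[0,0,0]],[[0,1,-0.44],[0,0,0]],[[0,1,-0.44],[0,0,0]]])

```text
time_s: 15.45
tcp_pos: [0.544, 0.0797, 0.3002]
eef_rot: [39.1, 89.2, -141.4]
contact_force: [-0.6, 0.0, 0.1]
gripper_width: 0.0529
```

Request:
send_rows(plan=[[[0.6,0.54,-0.44],[0,0,0]],[[0.6,0.54,-0.44],[0,0,0]],[[0.6,0.54,-0.44],[0,0,0]],[[0.6,0.54,-0.44],[0,0,0]],[[0.6,0.54,-0.44],[0,0,0]]])

```text
time_s: 15.95
tcp_pos: [0.6076, -0.0032, 0.2089]
eef_rot: [35.7, 89.0, -144.9]
contact_force: [-0.0, 0.5, -0.1]
gripper_width: 0.0527
```

```bash
python3 w.py w4 cell1
```

```text
16.0 [ 0.60807114 -0.00247153  0.21018733] [ 18.3  16.1 -10.6   0.3 -64.1  71. ] cam [[-0.009, -0.966, -0.257, 0.674], [-1.0, 0.011, -0.007, -0.004], [0.009, 0.257, -0.966, 0.347]]
cell1 0.85 [290. 133.] 1517 top [0.6818 0.0145 0.0629] mid [0.6816 0.0141 0.0639] [0.032 0.033 0.007]
cell1 0.63 [302. 218.] 1501 top [0.6136 0.0071 0.0629] mid [0.613  0.0074 0.063 ] [0.033 0.033 0.007]
```

```bash
cat > go.py <<'E'
from h import *
import sys
x,y,z,a=map(float,sys.argv[1:5]); s=r.get_state(); M=R.from_euler('xyz',s["eef_rot"],degrees=True)
ca,sa=np.cos(np.radians(a)),np.sin(np.radians(a))
T=R.from_matrix(np.array([[0,ca,sa],[0,sa,-ca],[-1,0,0]]))
print("tcp",s["tcp_pos"].round(4),"J1,J6",s["joints"][[0,5]].round(0),"shift",(M.inv().apply(np.array([x,y,z])-s["tcp_pos"])/.15).round(3),"turn",((M.inv()*T).as_rotvec()/(np.pi/4)).round(3))
E
python3 go.py .6125 .007 .056 -90
```

```text
tcp [ 0.6083 -0.002   0.211 ] J1,J6 [18. 71.] shift [ 1.033 -0.069 -0.038] turn [-0.01   0.013 -0.011]
```

Request:
send_rows(plan=[[[0.3,-0.069,-0.038],[-0.01,0.013,-0.011]],[[0.5,-0.069,-0.038],[-0.01,0.013,-0.011]],[[0.7,-0.069,-0.038],[-0.01,0.013,-0.011]],[[0.85,-0.069,-0.038],[-0.01,0.013,-0.011]],[[0.85,-0.069,-0.038],[-0.01,0.013,-0.011]]])

```text
time_s: 16.55
tcp_pos: [0.6109, 0.008, 0.0817]
eef_rot: [11.7, 89.8, -168.2]
contact_force: [-0.7, 0.6, -0.2]
gripper_width: 0.0524
```

Request:
send_rows(plan=[[[0.17,0,0],[0,0,0]],[[0.17,0,0],[0,0,0]],[[0.17,0,0],[0,0,0]],[[0.17,0,0],[0,0,0]],[[0.17,0,0],[0,0,0]]])

```text
time_s: 17.05
tcp_pos: [0.6117, 0.0083, 0.0579]
eef_rot: [-0.1, 90.0, -180.0]
contact_force: [-0.0, -1.1, 0.6]
gripper_width: 0.0523
```

Request:
send_rows(plan=[[[0,0,0],[0,0,0]],[[0,0,0],[0,0,0]],[[0,0,0],[0,0,0]],[[0,0,0],[0,0,0]],[[0,0,0],[0,0,0]]], jaw=-1)

```text
time_s: 17.55
tcp_pos: [0.612, 0.0083, 0.0582]
eef_rot: [6.2, 90.0, -173.7]
contact_force: [-0.8, -0.2, 3.4]
gripper_width: 0.033
```

Request:
send_rows(plan=[[[-0.3,0,0],[0,0,0]],[[-0.6,0,0],[0,0,0]],[[-0.9,0,0],[0,0,0]],[[-1,0,0],[0,0,0]],[[-1,0,0],[0,0,0]]])

```text
time_s: 18.05
tcp_pos: [0.6133, 0.0086, 0.2112]
eef_rot: [-164.3, 89.7, 15.8]
contact_force: [-0.1, 0.9, -1.4]
gripper_width: 0.0332
```

Request:
send_rows(plan=[[[-0.6,-0.83,0.44],[0,0,0]],[[-0.6,-0.83,0.44],[0,0,0]],[[-0.6,-0.83,0.44],[0,0,0]],[[-0.6,-0.83,0.44],[0,0,0]],[[-0.6,-0.83,0.44],[0,0,0]]])

```text
time_s: 18.55
tcp_pos: [0.5461, 0.1347, 0.3016]
eef_rot: [-156.8, 89.7, 23.4]
contact_force: [-0.0, -0.3, -1.6]
gripper_width: 0.0334
```

Request:
send_rows(plan=[[[0,-0.98,0.44],[0,0,0]],[[0,-0.98,0.44],[0,0,0]],[[0,-0.98,0.44],[0,0,0]],[[0,-0.98,0.44],[0,0,0]],[[0,-0.98,0.44],[0,0,0]]])

```text
time_s: 19.05
tcp_pos: [0.4785, 0.2823, 0.2992]
eef_rot: [-178.8, 89.8, 1.6]
contact_force: [0.4, -0.2, -1.1]
gripper_width: 0.0332
```

```bash
python3 go.py .480 .283 .22 -90
```

```text
tcp [0.4785 0.2823 0.2992] J1,J6 [51. 40.] shift [ 0.528 -0.005 -0.008] turn [ 0.009 -0.004  0.   ]
```

Request:
send_rows(plan=[[[0.15,-0.005,-0.008],[0,0,0]],[[0.25,-0.005,-0.008],[0,0,0]],[[0.35,-0.005,-0.008],[0,0,0]],[[0.45,-0.005,-0.008],[0,0,0]],[[0.52,-0.005,-0.008],[0,0,0]]])

```text
time_s: 19.55
tcp_pos: [0.48, 0.2808, 0.2188]
eef_rot: [98.2, 89.9, -81.5]
contact_force: [-0.6, -1.1, -2.0]
gripper_width: 0.0332
```

Request:
send_rows(plan=[[[0,0,0],[0,0,0]],[[0,0,0],[0,0,0]],[[0,0,0],[0,0,0]],[[0,0,0],[0,0,0]],[[0,0,0],[0,0,0]]], jaw=0.2)

```text
time_s: 20.05
tcp_pos: [0.4802, 0.2811, 0.2195]
eef_rot: [128.6, 89.9, -51.1]
contact_force: [0.4, -0.7, -0.7]
gripper_width: 0.0522
```

Request:
send_rows(plan=[[[-0.3,0,0],[0,0,0]],[[-0.55,0,0],[0,0,0]],[[-0.55,0,0],[0,0,0]],[[-0.55,0,0],[0,0,0]],[[-0.55,0,0],[0,0,0]]])

```text
time_s: 20.55
tcp_pos: [0.4797, 0.281, 0.3015]
eef_rot: [106.2, 89.9, -73.5]
contact_force: [0.1, 0.0, 0.1]
gripper_width: 0.0527
```

```bash
python3 go.py .6805 .0145 .30 -90
```

```text
tcp [0.4797 0.281  0.3015] J1,J6 [51. 40.] shift [ 0.014  1.784 -1.33 ] turn [ 0.007 -0.001 -0.002]
```

Request:
send_rows(plan=[[[0,0.9,-0.67],[0,0,0]],[[0,0.9,-0.67],[0,0,0]],[[0,0.9,-0.67],[0,0,0]],[[0,0.9,-0.67],[0,0,0]],[[0,0.9,-0.67],[0,0,0]]])

```text
time_s: 21.05
tcp_pos: [0.5816, 0.1441, 0.2999]
eef_rot: [59.2, 89.8, -120.7]
contact_force: [1.7, 0.2, -0.5]
gripper_width: 0.0525
```

Request:
send_rows(plan=[[[0.6,0.87,-0.66],[0,0,0]],[[0.6,0.87,-0.66],[0,0,0]],[[0.6,0.87,-0.66],[0,0,0]],[[0.6,0.87,-0.66],[0,0,0]],[[0.6,0.87,-0.66],[0,0,0]]])

```text
time_s: 21.55
tcp_pos: [0.6799, 0.0107, 0.2046]
eef_rot: [28.7, 89.4, -151.4]
contact_force: [-0.7, 0.3, -0.4]
gripper_width: 0.0529
```

```bash
python3 go.py .6805 .0145 .056 -90
```

```text
tcp [0.6799 0.0107 0.2046] J1,J6 [17. 73.] shift [ 0.99  -0.031 -0.014] turn [-0.002  0.013 -0.007]
```

Request:
send_rows(plan=[[[0.3,-0.031,-0.014],[0,0.013,-0.007]],[[0.5,-0.031,-0.014],[0,0.013,-0.007]],[[0.7,-0.031,-0.014],[0,0.013,-0.007]],[[0.82,-0.031,-0.014],[0,0.013,-0.007]],[[0.82,-0.031,-0.014],[0,0.013,-0.007]]])

```text
time_s: 22.05
tcp_pos: [0.6781, 0.0154, 0.0781]
eef_rot: [11.5, 89.7, -168.5]
contact_force: [0.4, -0.6, 0.6]
gripper_width: 0.0529
```

Request:
send_rows(plan=[[[0.17,0,0],[0,0,0]],[[0.17,0,0],[0,0,0]],[[0.17,0,0],[0,0,0]],[[0.17,0,0],[0,0,0]],[[0.17,0,0],[0,0,0]]])

```text
time_s: 22.55
tcp_pos: [0.6789, 0.0157, 0.0543]
eef_rot: [11.1, 89.8, -168.9]
contact_force: [0.1, -1.2, 0.6]
gripper_width: 0.0524
```

Request:
send_rows(plan=[[[0,0,0],[0,0,0]],[[0,0,0],[0,0,0]],[[0,0,0],[0,0,0]],[[0,0,0],[0,0,0]],[[0,0,0],[0,0,0]]], jaw=-1)

```text
time_s: 23.05
tcp_pos: [0.6791, 0.0157, 0.0547]
eef_rot: [12.4, 89.8, -167.7]
contact_force: [-1.3, -0.2, 3.6]
gripper_width: 0.0333
```

Request:
send_rows(plan=[[[-0.3,0,0],[0,0,0]],[[-0.6,0,0],[0,0,0]],[[-0.9,0,0],[0,0,0]],[[-1,0,0],[0,0,0]],[[-1,0,0],[0,0,0]]])

```text
time_s: 23.55
tcp_pos: [0.6807, 0.0161, 0.2077]
eef_rot: [-161.0, 89.9, 19.0]
contact_force: [0.1, -0.0, -1.7]
gripper_width: 0.0336
```

Request:
send_rows(plan=[[[-0.6,-0.83,0.66],[0,0,0]],[[-0.6,-0.83,0.66],[0,0,0]],[[-0.6,-0.83,0.66],[0,0,0]],[[-0.6,-0.83,0.66],[0,0,0]],[[-0.6,-0.83,0.66],[0,0,0]]])

```text
time_s: 24.05
tcp_pos: [0.5802, 0.1432, 0.2988]
eef_rot: [-147.2, 89.8, 32.9]
contact_force: [0.6, 0.3, -2.7]
gripper_width: 0.0335
```

Request:
send_rows(plan=[[[0,-0.94,0.67],[0,0,0]],[[0,-0.94,0.67],[0,0,0]],[[0,-0.94,0.67],[0,0,0]],[[0,-0.94,0.67],[0,0,0]],[[0,-0.94,0.67],[0,0,0]]])

```text
time_s: 24.55
tcp_pos: [0.4772, 0.2858, 0.2963]
eef_rot: [-137.5, 90.0, 42.8]
contact_force: [0.8, 0.1, -1.6]
gripper_width: 0.0328
```

```bash
python3 go.py .480 .283 .22 -90
```

```text
tcp [0.4772 0.2858 0.2963] J1,J6 [51. 39.] shift [ 0.509  0.019 -0.018] turn [ 0.007 -0.001  0.001]
```

Request:
send_rows(plan=[[[0.15,0.019,-0.009],[0,0,0]],[[0.25,0.019,-0.009],[0,0,0]],[[0.35,0.019,-0.009],[0,0,0]],[[0.45,0.019,-0.009],[0,0,0]],[[0.5,0.019,-0.009],[0,0,0]]])

```text
time_s: 25.05
tcp_pos: [0.478, 0.2813, 0.2179]
eef_rot: [41.9, 89.7, -137.8]
contact_force: [0.1, -0.3, -0.7]
gripper_width: 0.0337
```

Request:
send_rows(plan=[[[0,0,0],[0,0,0]],[[0,0,0],[0,0,0]],[[0,0,0],[0,0,0]],[[0,0,0],[0,0,0]],[[0,0,0],[0,0,0]]], jaw=0.2)

```text
time_s: 25.55
tcp_pos: [0.4782, 0.2815, 0.2186]
eef_rot: [40.1, 89.8, -139.7]
contact_force: [-0.6, 0.1, 0.0]
gripper_width: 0.0522
```

Request:
send_rows(plan=[[[-0.3,0,0],[0,0,0]],[[-0.55,0,0],[0,0,0]],[[-0.55,0,0],[0,0,0]],[[-0.55,0.2,0],[0,0,0]],[[-0.55,0.4,0],[0,0,0]]])

```text
time_s: 26.05
tcp_pos: [0.4785, 0.2216, 0.3016]
eef_rot: [35.7, 89.9, -144.0]
contact_force: [-0.2, -0.1, -0.5]
gripper_width: 0.0525
```

Request:
send_rows(plan=[[[0,1,0],[0,0,0]],[[0,1,0],[0,0,0]],[[0,1,0],[0,0,0]],[[0,1,0],[0,0,0]],[[0,1,0],[0,0,0]]])

```text
time_s: 26.55
tcp_pos: [0.4795, 0.0705, 0.3024]
eef_rot: [45.1, 90.0, -134.7]
contact_force: [0.8, 0.1, 0.1]
gripper_width: 0.0525
```

Request:
send_rows(plan=[[[0,1,0],[0,0,0]],[[0,1,0],[0,0,0]],[[0,1,0],[0,0,0]],[[0,1,0],[0,0,0]],[[0,1,0],[0,0,0]]])

```text
time_s: 27.05
tcp_pos: [0.4804, -0.0796, 0.3024]
eef_rot: [33.1, 90.0, -146.7]
contact_force: [0.6, 0.1, -0.0]
gripper_width: 0.0527
```

Request:
send_rows(plan=[[[0.5,1,0.05],[0,0,0]],[[0.5,1,0.05],[0,0,0]],[[0.5,1,0.05],[0,0,0]],[[0.5,1,0.05],[0,0,0]],[[0.5,1,0.05],[0,0,0]]])

```text
time_s: 27.55
tcp_pos: [0.473, -0.2295, 0.2255]
eef_rot: [-3.5, 89.8, 176.6]
contact_force: [0.3, -0.3, 0.9]
gripper_width: 0.0527
```

```bash
python3 w.py w5 cell1 dimmer_top stopper cover; python3 go.py .4715 -.243 .057 -90
```

```text
27.6 [ 0.47364574 -0.22877842  0.22658097] [ -4.4   7.4 -19.5   0.  -63.2  94.5] cam [[0.002, -0.969, -0.247, 0.538], [-1.0, -0.002, 0.0, -0.231], [-0.001, 0.247, -0.969, 0.365]]
cell1 0.88 [326. 223.] 1434 top [ 0.4722 -0.2425  0.0668] mid [ 0.4716 -0.2425  0.0669] [0.033 0.033 0.008]
dimmer_top 0.78 [416. 271.] 308 top [ 0.4227 -0.3322  0.052 ] mid [ 0.4221 -0.3324  0.0513] [0.019 0.01  0.007]
stopper 0.87 [259. 343.] 397 top [ 0.3274 -0.17    0.0201] mid [ 0.3291 -0.1709  0.0215] [0.023 0.029 0.011]
stopper 0.67 [165. 249.] 812 top [ 0.4407 -0.0787  0.0201] mid [ 0.4421 -0.078   0.0199] [0.02  0.056 0.009]
cover 0.96 [ 35. 220.] 6384 top [0.4679 0.0445 0.0433] mid [ 0.4653 -0.0523  0.1609] [0.112 0.238 0.245]
tcp [ 0.4741 -0.2282  0.2282] J1,J6 [-4. 95.] shift [1.141 0.098 0.019] turn [ 0.005 -0.001 -0.001]
```

Request:
send_rows(plan=[[[0.3,0.098,0.019],[0,0,0]],[[0.6,0.098,0.019],[0,0,0]],[[0.8,0.098,0.019],[0,0,0]],[[0.95,0.098,0.019],[0,0,0]],[[0.95,0.098,0.019],[0,0,0]]])

```text
time_s: 28.3
tcp_pos: [0.4701, -0.2416, 0.0835]
eef_rot: [-8.3, 89.8, 172.0]
contact_force: [0.3, -0.6, 0.3]
gripper_width: 0.0524
```

Request:
send_rows(plan=[[[0.19,0,0],[0,0,0]],[[0.19,0,0],[0,0,0]],[[0.19,0,0],[0,0,0]],[[0.19,0,0],[0,0,0]],[[0.19,0,0],[0,0,0]]])

```text
time_s: 28.8
tcp_pos: [0.471, -0.2417, 0.0566]
eef_rot: [-3.2, 89.9, 177.1]
contact_force: [0.5, -0.6, 0.8]
gripper_width: 0.0521
```

Request:
send_rows(plan=[[[0,0,0],[0,0,0]],[[0,0,0],[0,0,0]],[[0,0,0],[0,0,0]],[[0,0,0],[0,0,0]],[[0,0,0],[0,0,0]]], jaw=-1)

```text
time_s: 29.3
tcp_pos: [0.4712, -0.2418, 0.0569]
eef_rot: [11.6, 90.0, -168.1]
contact_force: [-0.9, 0.7, 5.1]
gripper_width: 0.0333
```

Request:
send_rows(plan=[[[-0.3,0,0],[0,0,0]],[[-0.6,0,0],[0,0,0]],[[-0.9,0,0],[0,0,0]],[[-1,0,0],[0,0,0]],[[-1,0,0],[0,0,0]]])

```text
time_s: 29.8
tcp_pos: [0.4725, -0.242, 0.2096]
eef_rot: [167.5, 89.7, -12.1]
contact_force: [-0.3, 0.1, -2.2]
gripper_width: 0.0335
```

Request:
send_rows(plan=[[[-0.6,-1,0],[0,0,0]],[[-0.6,-1,0],[0,0,0]],[[-0.6,-1,0],[0,0,0]],[[-0.6,-1,0],[0,0,0]],[[-0.6,-1,0],[0,0,0]]])

```text
time_s: 30.3
tcp_pos: [0.4717, -0.0896, 0.3003]
eef_rot: [178.2, 89.6, -1.3]
contact_force: [0.7, -0.8, -2.4]
gripper_width: 0.0333
```

Request:
send_rows(plan=[[[0,-1,0],[0,0,0]],[[0,-1,0],[0,0,0]],[[0,-1,0],[0,0,0]],[[0,-1,0],[0,0,0]],[[0,-1,0],[0,0,0]]])

```text
time_s: 30.8
tcp_pos: [0.4697, 0.0611, 0.2984]
eef_rot: [155.2, 89.8, -24.1]
contact_force: [-1.0, 0.3, -2.2]
gripper_width: 0.0331
```

Request:
send_rows(plan=[[[0,-1,0],[0,0,0]],[[0,-1,0],[0,0,0]],[[0,-1,0],[0,0,0]],[[0,-1,0],[0,0,0]],[[0,-1,0],[0,0,0]]])

```text
time_s: 31.3
tcp_pos: [0.468, 0.2105, 0.2966]
eef_rot: [103.3, 89.8, -76.1]
contact_force: [0.6, 0.2, -1.5]
gripper_width: 0.0331
```

```bash
python3 go.py .480 .283 .29 -90
```

```text
tcp [0.468  0.2105 0.2966] J1,J6 [46. 44.] shift [ 0.042 -0.483 -0.086] turn [ 0.015 -0.001 -0.004]
```

Request:
send_rows(plan=[[[0,-0.483,-0.086],[0.015,0,0]],[[0,-0.483,-0.086],[0.015,0,0]],[[0,-0.483,-0.086],[0.015,0,0]],[[0,-0.483,-0.086],[0.015,0,0]],[[0,-0.483,-0.086],[0.015,0,0]]])

```text
time_s: 31.8
tcp_pos: [0.4802, 0.2815, 0.2961]
eef_rot: [95.3, 89.8, -84.8]
contact_force: [-0.7, 0.7, -1.0]
gripper_width: 0.033
```

```bash
python3 go.py .480 .283 .22 -90
```

```text
tcp [0.4802 0.2815 0.2961] J1,J6 [51. 39.] shift [ 0.507 -0.012  0.001] turn [-0.002 -0.    -0.005]
```

Request:
send_rows(plan=[[[0.15,-0.012,0],[0,0,0]],[[0.25,-0.012,0],[0,0,0]],[[0.35,-0.012,0],[0,0,0]],[[0.45,-0.012,0],[0,0,0]],[[0.5,-0.012,0],[0,0,0]]])

```text
time_s: 32.3
tcp_pos: [0.4798, 0.2814, 0.2201]
eef_rot: [82.4, 89.7, -97.8]
contact_force: [0.6, -0.3, -1.4]
gripper_width: 0.0332
```

Request:
send_rows(plan=[[[0,0,0],[0,0,0]],[[0,0,0],[0,0,0]],[[0,0,0],[0,0,0]],[[0,0,0],[0,0,0]],[[0,0,0],[0,0,0]]], jaw=0.2)

```text
time_s: 32.8
tcp_pos: [0.48, 0.2816, 0.2207]
eef_rot: [90.5, 89.8, -89.6]
contact_force: [-1.0, -1.6, -0.8]
gripper_width: 0.0525
```

Request:
send_rows(plan=[[[-0.3,0,0],[0,0,0]],[[-0.55,0,0],[0,0,0]],[[-0.55,0,0],[0,0,0]],[[-0.55,0.2,0],[0,0,0]],[[-0.55,0.4,0],[0,0,0]]])

```text
time_s: 33.3
tcp_pos: [0.4797, 0.2218, 0.3036]
eef_rot: [93.8, 89.8, -86.3]
contact_force: [0.5, -0.7, -0.9]
gripper_width: 0.0524
```

Request:
send_rows(plan=[[[0,0.95,0.15],[0,0,0]],[[0,0.95,0.15],[0,0,0]],[[0,0.95,0.15],[0,0,0]],[[0,0.95,0.15],[0,0,0]],[[0,0.95,0.15],[0,0,0]]])

```text
time_s: 33.8
tcp_pos: [0.4571, 0.0786, 0.3048]
eef_rot: [121.0, 89.8, -59.2]
contact_force: [0.4, 0.3, -0.1]
gripper_width: 0.0524
```

Request:
send_rows(plan=[[[0,0.95,0.15],[0,0,0]],[[0,0.95,0.15],[0,0,0]],[[0,0.95,0.15],[0,0,0]],[[0,0.95,0.15],[0,0,0]],[[0,0.95,0.15],[0,0,0]]])

```text
time_s: 34.3
tcp_pos: [0.4345, -0.0639, 0.3052]
eef_rot: [125.9, 89.8, -54.3]
contact_force: [-0.1, 0.0, 0.3]
gripper_width: 0.0522
```

```bash
python3 w.py w6 stopper cover
python3 - <<'E'
from h import *
a=cv2.imread("pics/w6.png"); c=r.capture("scene"); b=c["color"][:,:,::-1][130:370,170:490]
cv2.imwrite("pics/v6.png",np.hstack([cv2.resize(a,(400,300)),cv2.resize(b,(400,300))]))
E
```

```text
34.35 [ 0.43466401 -0.06324783  0.3051912 ] [ 17.8  -4.7 -21.6   0.2 -73.1  72. ] cam [[-0.004, -0.97, -0.242, 0.499], [-1.0, 0.005, -0.001, -0.065], [0.002, 0.242, -0.97, 0.445]]
stopper 0.74 [322. 214.] 1806 top [ 0.4227 -0.0772  0.044 ] mid [ 0.4224 -0.0775  0.0427] [0.023 0.022 0.008]
cover 0.72 [211. 200.] 8400 top [0.4279 0.0562 0.0621] mid [0.4267 0.0227 0.1782] [0.07  0.093 0.244]
```

View pics/v6.png

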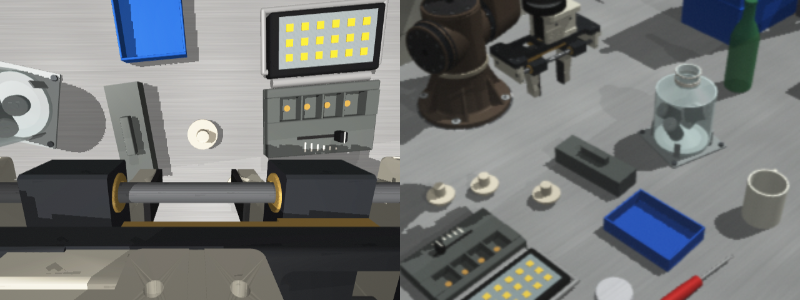

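Request:
send_rows(plan=[[[0.3,0.095,0.081],[0,0,0]],[[0.6,0.095,0.081],[0,0,0]],[[0.9,0.095,0.081],[0,0,0]],[[1,0.095,0.081],[0,0,0]],[[1,0.095,0.081],[0,0,0]]])

```text
time_s: 35.0
tcp_pos: [0.4213, -0.0766, 0.1528]
eef_rot: [46.6, 89.7, -133.4]
contact_force: [-0.1, 0.8, 0.6]
gripper_width: 0.0529
```

Request:
send_rows(plan=[[[0.2,0,0],[0,0,0]],[[0.4,0,0],[0,0,0]],[[0.55,0,0],[0,0,0]],[[0.55,0,0],[0,0,0]],[[0.55,0,0],[0,0,0]]])

```text
time_s: 35.5
tcp_pos: [0.4221, -0.0764, 0.0714]
eef_rot: [55.0, 89.7, -124.9]
contact_force: [0.4, -0.7, 0.2]
gripper_width: 0.0527
```

```bash
python3 go.py .4225 -.0774 .0415 -90
```

```text
tcp [ 0.4221 -0.0764  0.0714] J1,J6 [16. 73.] shift [ 0.2    0.006 -0.003] turn [ 0.003  0.004 -0.005]
```

Request:
send_rows(plan=[[[0.1,0.006,-0.003],[0,0.004,-0.005]],[[0.2,0.006,-0.003],[0,0.004,-0.005]],[[0.2,0.006,-0.003],[0,0.004,-0.005]],[[0.2,0.006,-0.003],[0,0.004,-0.005]],[[0.2,0.006,-0.003],[0,0.004,-0.005]]])

```text
time_s: 36.0
tcp_pos: [0.4236, -0.0771, 0.0428]
eef_rot: [-176.5, 89.9, 3.7]
contact_force: [0.5, 0.1, -0.5]
gripper_width: 0.0527
```

Request:
send_rows(plan=[[[0,0,0],[0,0,0]],[[0,0,0],[0,0,0]],[[0,0,0],[0,0,0]],[[0,0,0],[0,0,0]],[[0,0,0],[0,0,0]]], jaw=-1, force=25)

```text
time_s: 36.5
tcp_pos: [0.4236, -0.0771, 0.0428]
eef_rot: [-177.5, 89.9, 2.7]
contact_force: [-0.7, 0.6, 2.0]
gripper_width: 0.0233
```

Request:
send_rows(plan=[[[-0.3,0,0],[0,0,0]],[[-0.6,0,0],[0,0,0]],[[-0.9,0,0],[0,0,0]],[[-1,0,0],[0,0,0]],[[-1,0,0],[0,0,0]]])

```text
time_s: 37.0
tcp_pos: [0.4247, -0.0768, 0.1954]
eef_rot: [-171.0, 89.5, 9.2]
contact_force: [0.4, 0.1, -0.8]
gripper_width: 0.023
```

Request:
send_rows(plan=[[[-0.7,-0.8,-0.13],[0,0,0]],[[-0.7,-0.8,-0.13],[0,0,0]],[[-0.7,-0.8,-0.13],[0,0,0]],[[-0.7,-0.8,-0.13],[0,0,0]],[[-0.7,-0.8,-0.13],[0,0,0]]])

```text
time_s: 37.5
tcp_pos: [0.4434, 0.0446, 0.3007]
eef_rot: [-167.9, 89.5, 12.4]
contact_force: [0.4, 0.2, -1.0]
gripper_width: 0.0234
```

Request:
send_rows(plan=[[[0,-0.8,-0.13],[0,0,0]],[[0,-0.8,-0.13],[0,0,0]],[[0,-0.8,-0.13],[0,0,0]],[[0,-0.8,-0.13],[0,0,0]],[[0,-0.8,-0.13],[0,0,0]]])

```text
time_s: 38.0
tcp_pos: [0.4615, 0.1639, 0.2987]
eef_rot: [170.4, 89.7, -9.3]
contact_force: [0.4, -0.8, -0.4]
gripper_width: 0.0234
```

```bash
python3 w.py w7 jar; python3 rim.py w7; python3 go.py .48 .283 .30 -90;  python3 - <<'E'
from h import *
c=r.capture("top");np.savez("pics/top7.npz",W=pts(c))
E
python3 rim.py top7
```

```text
38.05 [0.46163    0.16353832 0.29923591] [ 42.7   0.7 -17.2   0.2 -71.8  47.5] cam [[0.006, -0.971, -0.239, 0.525], [-1.0, -0.005, -0.001, 0.163], [0.0, 0.239, -0.971, 0.438]]
jar 0.87 [190. 188.] 22260 top [0.4803 0.2848 0.1934] mid [0.4801 0.2839 0.192 ] [0.056 0.057 0.009]
w7 2084 [0.48010365 0.28314865] 0.00017977922703881573
tcp [0.4618 0.1634 0.2998] J1,J6 [43. 47.] shift [-0.001 -0.797 -0.125] turn [ 0.005 -0.008  0.   ]
top7 0 [0.475 0.28 ] nanrim.py:9: RuntimeWarning: invalid value encountered in scalar divide
  o=minimize(g,[.48,.284],method="Nelder-Mead",options=dict(xatol=1e-5,initial_simplex=[[.475,.28],[.485,.28],[.48,.29]]));print(f,len(p),o.x,o.fun/len(p))
```

Request:
send_rows(plan=[[[0,-0.797,-0.13],[0.005,-0.008,0]],[[0,-0.797,-0.13],[0.005,-0.008,0]],[[0,-0.797,-0.13],[0.005,-0.008,0]],[[0,-0.797,-0.13],[0.005,-0.008,0]],[[0,-0.797,-0.13],[0.005,-0.008,0]]])

```text
time_s: 38.65
tcp_pos: [0.4808, 0.2822, 0.3]
eef_rot: [-6.8, 90.0, 173.2]
contact_force: [0.1, -0.9, -1.0]
gripper_width: 0.0234
```

```bash
python3 go.py .481 .283 .2235 -90
```

```text
tcp [0.4808 0.2822 0.3   ] J1,J6 [51. 39.] shift [ 0.51  -0.005 -0.001] turn [-0.  0.  0.]
```

Request:
send_rows(plan=[[[0.1,-0.01,-0.001],[0,0,0]],[[0.2,-0.01,-0.001],[0,0,0]],[[0.3,-0.01,-0.001],[0,0,0]],[[0.38,-0.01,-0.001],[0,0,0]],[[0.38,-0.01,-0.001],[0,0,0]]])

```text
time_s: 39.15
tcp_pos: [0.4803, 0.282, 0.2417]
eef_rot: [36.1, 89.9, -144.0]
contact_force: [-0.3, -0.3, 0.1]
gripper_width: 0.0235
```

```bash
python3 go.py .481 .283 .2228 -90
```

```text
tcp [0.4803 0.282  0.2417] J1,J6 [51. 39.] shift [ 0.126 -0.007 -0.005] turn [-0.002  0.003 -0.002]
```

Request:
send_rows(plan=[[[0,-0.009,-0.005],[0,0.003,0]],[[0.03,-0.009,-0.005],[0,0.003,0]],[[0.07,-0.009,-0.005],[0,0.003,0]],[[0.1,-0.009,-0.005],[0,0.003,0]],[[0.126,-0.009,-0.005],[0,0.003,0]]])

```text
time_s: 39.65
tcp_pos: [0.4809, 0.2834, 0.2226]
eef_rot: [99.8, 89.9, -80.3]
contact_force: [-12.9, -3.7, 32.9]
gripper_width: 0.0231
```

Request:
send_rows(plan=[[[0,0,0],[0,0,0]],[[0,0,0],[0,0,0]],[[0,0,0],[0,0,0]],[[0,0,0],[0,0,0]],[[0,0,0],[0,0,0]]])

```text
time_s: 40.15
tcp_pos: [0.481, 0.2834, 0.2228]
eef_rot: [106.0, 89.9, -74.1]
contact_force: [-2.0, 0.6, 4.6]
gripper_width: 0.0235
```

Request:
send_rows(plan=[[[0,0,0],[0,0,0]],[[0,0,0],[0,0,0]],[[0,0,0],[0,0,0]],[[-0.1,0,0],[0,0,0]],[[-0.3,0,0],[0,0,0]]], jaw=0.2)

```text
time_s: 40.65
tcp_pos: [0.4799, 0.2826, 0.2658]
eef_rot: [56.1, 89.7, -124.0]
contact_force: [0.7, -0.3, -0.1]
gripper_width: 0.0517
```

Request:
send_rows(plan=[[[-0.4,0.7,0.25],[0,0,0]],[[-0.4,0.7,0.25],[0,0,0]],[[-0.4,0.7,0.25],[0,0,0]],[[-0.4,0.7,0.25],[0,0,0]],[[-0.4,0.7,0.25],[0,0,0]]])

```text
time_s: 41.15
tcp_pos: [0.4424, 0.1778, 0.3269]
eef_rot: [57.1, 89.7, -123.1]
contact_force: [-0.6, 0.7, -0.8]
gripper_width: 0.0528
```

```bash
python3 w.py w8 stopper cover
python3 - <<'E'
from h import *
c=r.capture("scene");W=pts(c);x,y,z=W[...,0],W[...,1],W[...,2]
m=(np.hypot(x-.48,y-.283)<.04)&(z>.185)
print(np.percentile(z[m],[5,50,95,99]))
k=m&(z>.21); print("knob",np.nanmean(W[k],0), z[k].max())
a=cv2.imread("pics/w8.png"); b=c["color"][:,:,::-1][130:290,320:480]
cv2.imwrite("pics/v8.png",np.hstack([cv2.resize(a,(480,360)),cv2.resize(b,(320,360))]))
W=np.load("pics/w8.npz")["W"];x,y,z=W[...,0],W[...,1],W[...,2]
m=(np.hypot(x-.48,y-.283)<.04)&(z>.185)
print(np.percentile(z[m],[5,50,95,99])); k=m&(z>.215); print("knob",W[k].mean(0)); f=m&(z<.206);p=W[f];A=np.c_[p[:,:2]-[.48,.283],np.ones(len(p))];print("flange plane",np.linalg.lstsq(A,p[:,2],rcond=None)[0],len(p), cv2.minEnclosingCircle(p[:,:2].astype(np.float32)*1000))
E
```

```text
41.2 [0.44244775 0.17811735 0.32616904] [ 45.7  -1.  -15.4   0.  -75.9  44.2] cam [[-0.002, -0.969, -0.246, 0.507], [-1.0, 0.003, -0.003, 0.177], [0.003, 0.246, -0.969, 0.466]]
stopper 0.69 [174. 188.] 4971 top [0.4796 0.2808 0.224 ] mid [0.4794 0.2817 0.2225] [0.023 0.024 0.008]
cover 0.56 [408. 204.] 7112 top [0.4281 0.0584 0.062 ] mid [0.4273 0.0899 0.1848] [0.07  0.089 0.257]
[0.19158352 0.2169205  0.41379078 0.41518479]
knob [0.47383099 0.26278814 0.35716794] 0.4161192117125794
[0.19933397 0.22236917 0.39052329 0.39165385]
knob [0.4694837  0.26079468 0.34325605]
flange plane [-0.00093974  0.00542485  0.20028046] 3799 ((479.26556396484375, 282.0032958984375), 30.07500648498535)
```

View pics/v8.png

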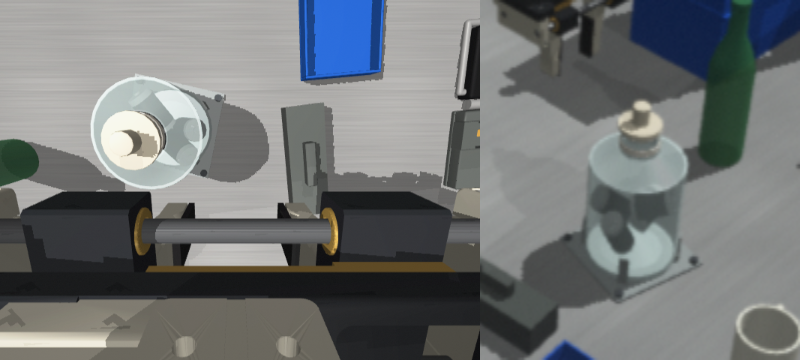

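```bash
python3 - <<'E'
from h import *
for f in ["w6","w8","top0"]:
    W=np.load(f"pics/{f}.npz")["W"];x,y,z=W[...,0],W[...,1],W[...,2]
    for lo,hi in [(.059,.066),(.039,.045)]:
        m=((z>lo)&(z<hi)&(np.hypot(x-.428,y-.057)<.105)&(abs(y-.057)<.08)).astype(np.uint8)
        n,l,st,ce=cv2.connectedComponentsWithStats(m,connectivity=8); k=1+st[1:,4].argmax()
        p=W[l==k][:,:2].astype(np.float32)*1000; print(f,lo,len(p),cv2.minAreaRect(p))
E
python3 go.py .428 .057 .30 -77
```

```text
w6 0.059 910 ((426.70843505859375, 56.97502899169922), (69.83995056152344, 16.505447387695312), 7.582718849182129)
w6 0.039 6236 ((427.0044250488281, 57.25072479248047), (183.07730102539062, 60.88407897949219), 7.31070613861084)
w8 0.059 793 ((426.7158508300781, 57.46572494506836), (69.92404174804688, 16.300010681152344), 7.247931480407715)
w8 0.039 5616 ((426.7778015136719, 57.26436233520508), (183.81907653808594, 60.740779876708984), 7.139441967010498)
top0 0.059 107 ((424.8846740722656, 56.85814666748047), (69.48469543457031, 15.791828155517578), 8.267422676086426)
top0 0.039 727 ((424.80584716796875, 57.31023406982422), (183.5626678466797, 59.965274810791016), 7.28857946395874)
tcp [0.4425 0.1785 0.3255] J1,J6 [46. 44.] shift [0.175 0.809 0.095] turn [-0.29   0.007 -0.007]
```

```bash
python3 go.py .4267 .0573 .20 -82.8
```

```text
tcp [0.4425 0.1785 0.3255] J1,J6 [46. 44.] shift [0.842 0.803 0.1  ] turn [-0.162  0.007 -0.008]
```

Request:
send_rows(plan=[[[0.842,0.803,0.1],[-0.162,0.007,-0.008]],[[0.842,0.803,0.1],[-0.162,0.007,-0.008]],[[0.842,0.803,0.1],[-0.162,0.007,-0.008]],[[0.842,0.803,0.1],[-0.162,0.007,-0.008]],[[0.842,0.803,0.1],[-0.162,0.007,-0.008]]], force=40)

```text
time_s: 41.85
tcp_pos: [0.4245, 0.055, 0.1967]
eef_rot: [18.9, 89.6, -153.9]
contact_force: [0.9, -0.1, 1.1]
gripper_width: 0.0524
```

Request:
send_rows(plan=[[[0.2,0,0],[0,0,0]],[[0.4,0,0],[0,0,0]],[[0.6,0,0],[0,0,0]],[[0.65,0,0],[0,0,0]],[[0.65,0,0],[0,0,0]]])

```text
time_s: 42.35
tcp_pos: [0.4239, 0.0551, 0.0986]
eef_rot: [22.5, 89.5, -150.3]
contact_force: [0.3, 0.5, 0.0]
gripper_width: 0.0525
```

```bash
python3 go.py .4267 .0573 .0632 -82.8
```

```text
tcp [0.4239 0.0551 0.0986] J1,J6 [34. 63.] shift [ 0.236 -0.013 -0.022] turn [-0.001  0.011 -0.004]
```

Request:
send_rows(plan=[[[0.1,-0.013,-0.02],[0,0.011,-0.004]],[[0.2,-0.013,-0.02],[0,0.011,-0.004]],[[0.236,-0.013,-0.02],[0,0.011,-0.004]],[[0.236,-0.013,-0.02],[0,0.011,-0.004]],[[0.236,-0.013,-0.02],[0,0.011,-0.004]]])

```text
time_s: 42.85
tcp_pos: [0.4272, 0.0577, 0.0643]
eef_rot: [-177.5, 89.9, 9.7]
contact_force: [0.1, 0.5, 0.2]
gripper_width: 0.0527
```

Request:
send_rows(plan=[[[0,0,0],[0,0,0]],[[0,0,0],[0,0,0]],[[0,0,0],[0,0,0]],[[0,0,0],[0,0,0]],[[0,0,0],[0,0,0]]], jaw=-1)

```text
time_s: 43.35
tcp_pos: [0.4272, 0.0577, 0.0643]
eef_rot: [-176.3, 89.9, 10.9]
contact_force: [-0.5, -0.5, -0.5]
gripper_width: 0.0181
```

Request:
send_rows(plan=[[[-0.1,0,0],[0,0,0]],[[-0.3,0,0],[0,0,0]],[[-0.5,0,0],[0,0,0]],[[-0.7,0,0],[0,0,0]],[[-0.9,0,0],[0,0,0]]])

```text
time_s: 43.85
tcp_pos: [0.4265, 0.0574, 0.2004]
eef_rot: [-177.3, 89.9, 9.9]
contact_force: [0.0, 0.2, -1.4]
gripper_width: 0.0154
```

Request:
send_rows(plan=[[[0,0,0],[0.19,0,0]],[[0,0.1,-0.1],[0.38,0,0]],[[0,0.2,-0.2],[0.57,0,0]],[[0,0.3,-0.2],[0.69,0,0]],[[0,0.4,-0.2],[0.69,0,0]]])

```text
time_s: 44.35
tcp_pos: [0.4638, 0.001, 0.2]
eef_rot: [-175.1, 90.0, -19.2]
contact_force: [0.8, 0.2, -0.2]
gripper_width: 0.0153
```

```bash
python3 go.py .475 -.15 .22 -133; python3 go.py .475 -.15 .22 -175.7
```

```text
tcp [0.4638 0.001  0.2   ] J1,J6 [25. 41.] shift [-0.133  0.888 -0.479] turn [ 0.42 -0.    0.  ]
tcp [0.4638 0.001  0.2   ] J1,J6 [25. 41.] shift [-0.133  0.888 -0.479] turn [ 1.369 -0.     0.   ]
```

Request:
send_rows(plan=[[[-0.133,0.2,-0.1],[0.19,0,0]],[[-0.133,0.4,-0.2],[0.38,0,0]],[[-0.133,0.6,-0.33],[0.57,0,0]],[[-0.133,0.8,-0.43],[0.69,0,0]],[[-0.133,0.888,-0.479],[0.69,0,0]]])

```text
time_s: 44.85
tcp_pos: [0.4745, -0.1521, 0.2195]
eef_rot: [63.6, 89.9, -171.9]
contact_force: [0.3, 0.3, -1.0]
gripper_width: 0.0155
```

```bash
python3 go.py .475 -.25 .22 -175.7
```

```text
tcp [ 0.4745 -0.1521  0.2195] J1,J6 [ 5. 30.] shift [-0.003  0.368 -0.54 ] turn [ 0.673  0.    -0.001]
```

Request:
send_rows(plan=[[[0,0.368,-0.54],[0.19,0,0]],[[0,0.368,-0.54],[0.38,0,0]],[[0,0.368,-0.54],[0.57,0,0]],[[0,0.368,-0.54],[0.673,0,0]],[[0,0.368,-0.54],[0.673,0,0]]])

```text
time_s: 45.35
tcp_pos: [0.4745, -0.2506, 0.2189]
eef_rot: [78.8, 89.9, 172.9]
contact_force: [0.0, -0.3, -0.5]
gripper_width: 0.015
```

```bash
python3 - <<'E'
from h import *
for f in ["w1","w2","w5","w6","top0"]:
    W=np.load(f"pics/{f}.npz")["W"];x,y,z=W[...,0],W[...,1],W[...,2]
    m=(z>.026)&(z<.034)&(np.hypot(x-.45,y+.3)<.16)&(x<.514)
    p=W[m][:,:2].astype(np.float32)*1000
    c,s,a=cv2.minAreaRect(p); print(f,len(p),np.round(c,1),np.round(s,1),round(a,2))
E
cat > lamp.py <<'E'
E
python3 go.py .475 -.3 .22 -175.7
```

```text
w1 14873 [ 449.4 -303.1] [133.2 206.7] 4.44
w2 15877 [ 452.  -302.9] [123.5 213.1] 0.39
w5 13669 [ 455.4 -300.9] [117.  209.9] 0.35
w6 14009 [ 449.5 -302.9] [132.9 207.5] 4.33
top0 1855 [ 407.5 -305.8] [213.7 206.7] 4.76
tcp [ 0.4745 -0.2506  0.2189] J1,J6 [-7. 11.] shift [-0.007  0.02  -0.329] turn [-0.004  0.001 -0.003]
```

Request:
send_rows(plan=[[[0,0.03,-0.335],[0,0,0]],[[0,0.03,-0.335],[0,0,0]],[[0.1,0.03,-0.335],[0,0,0]],[[0.3,0.03,-0.335],[0,0,0]],[[0.5,0.03,-0.335],[0,0,0]]])

```text
time_s: 45.85
tcp_pos: [0.4737, -0.3008, 0.1435]
eef_rot: [84.4, 90.0, 178.7]
contact_force: [1.2, -0.8, -0.3]
gripper_width: 0.0153
```

```bash
python3 go.py .4758 -.301 .098 -175.6
```

```text
tcp [ 0.4737 -0.3008  0.1435] J1,J6 [-12.  17.] shift [ 0.303 -0.014 -0.003] turn [-0.002  0.    -0.001]
```

Request:
send_rows(plan=[[[0.1,-0.014,-0.003],[0,0,0]],[[0.2,-0.014,-0.003],[0,0,0]],[[0.27,-0.014,-0.003],[0,0,0]],[[0.27,-0.014,-0.003],[0,0,0]],[[0.27,-0.014,-0.003],[0,0,0]]])

```text
time_s: 46.35
tcp_pos: [0.4761, -0.301, 0.1033]
eef_rot: [102.8, 90.0, -162.8]
contact_force: [-0.1, 0.3, -0.2]
gripper_width: 0.0161
```

```bash
python3 go.py .4758 -.301 .0948 -175.6
```

```text
tcp [ 0.4761 -0.301   0.1033] J1,J6 [-12.  17.] shift [0.057 0.002 0.   ] turn [ 0.    -0.    -0.001]
```

Request:
send_rows(plan=[[[0.015,0.002,0],[0,0,0]],[[0.03,0.002,0],[0,0,0]],[[0.045,0.002,0],[0,0,0]],[[0.057,0.002,0],[0,0,0]],[[0.057,0.002,0],[0,0,0]]])

```text
time_s: 46.85
tcp_pos: [0.4763, -0.301, 0.0957]
eef_rot: [-156.6, 90.0, -62.1]
contact_force: [-2.1, 3.4, 7.2]
gripper_width: 0.0158
```

Request:
send_rows(plan=[[[0,0,0],[0,0,0]],[[0,0,0],[0,0,0]],[[0,0,0],[0,0,0]],[[0,0,0],[0,0,0]],[[0,0,0],[0,0,0]]], jaw=0)

```text
time_s: 47.35
tcp_pos: [0.4762, -0.3011, 0.0956]
eef_rot: [-173.0, 90.0, -78.6]
contact_force: [-0.2, -0.1, -0.1]
gripper_width: 0.043
```

Request:
send_rows(plan=[[[-0.1,0,0],[0,0,0]],[[-0.3,0,0],[0,0,0]],[[-0.6,0,0],[0,0,0]],[[-0.9,0,0],[0,0,0]],[[-1,0,0],[0,0,0]]])

```text
time_s: 47.85
tcp_pos: [0.4778, -0.3019, 0.2508]
eef_rot: [-122.8, 89.6, -28.3]
contact_force: [0.2, 0.5, -0.5]
gripper_width: 0.0435
```

Request:
send_rows(plan=[[[-0.3,-0.1,-0.9],[0,0,0]],[[-0.3,-0.1,-0.9],[0,0,0]],[[-0.3,-0.1,-0.9],[0,0,0]],[[-0.3,-0.1,-0.9],[0,0,0]],[[-0.3,-0.1,-0.9],[0,0,0]]])

```text
time_s: 48.35
tcp_pos: [0.5027, -0.436, 0.2955]
eef_rot: [-120.0, 89.6, -25.6]
contact_force: [-0.2, 0.2, 1.0]
gripper_width: 0.0441
```

```bash
cat > chk.py <<'E'
from h import *
print(r.get_state()["tcp_pos"])
ims=[]
for n in ["top","scene"]:
    c=r.capture(n);W=pts(c);x,y,z=W[...,0],W[...,1],W[...,2];np.savez(f"pics/{n}9.npz",W=W)
    ims.append(c["color"][:,:,::-1])
    for lo,hi in [(.067,.078),(.086,.097)]:
        m=((z>lo)&(z<hi)&(np.hypot(x-.4745,y+.301)<.105)).astype(np.uint8)
        k,l,st,ce=cv2.connectedComponentsWithStats(m,connectivity=8); k=1+st[1:,4].argmax(); q=W[l==k]; p=q[:,:2].astype(np.float32)*1000; A=np.c_[q[:,:2]-q[:,:2].mean(0),np.ones(len(q))]
        print(n,lo,len(p),cv2.minAreaRect(p),"plane",np.linalg.lstsq(A,q[:,2],rcond=None)[0].round(4))
    for lo,hi,t in [(.195,.206,"flange"),(.215,.23,"knob")]:
        m=(z>lo)&(z<hi)&(np.hypot(x-.48,y-.283)<.04);q=W[m]
        if len(q)>4: print(n,t,len(q),q.mean(0).round(4),cv2.minEnclosingCircle(q[:,:2].astype(np.float32)*1000))
    for t in ["cell1","dimmer_top"]:
        for d in r.trace(c,t): 
            if d["score"]>.3: print(t,d["score"],np.nanmedian(W[d["mask"]],0).round(3))
cv2.imwrite("pics/v9.png",np.hstack([cv2.resize(ims[0][150:400,180:500],(400,312)),cv2.resize(ims[1][150:400,140:460],(400,312))]))
E
python3 chk.py
```

```text
[ 0.50271688 -0.43598893  0.29553913]
top 0.067 58 ((480.3824157714844, -219.3121795654297), (17.930665969848633, 34.96197509765625), 89.36283874511719) plane [-0.0567  0.0083  0.0717]Traceback (most recent call last):
  File "chk.py", line 9, in <module>
    k,l,st,ce=cv2.connectedComponentsWithStats(m,connectivity=8); k=1+st[1:,4].argmax(); q=W[l==k]; p=q[:,:2].astype(np.float32)*1000; A=np.c_[q[:,:2]-q[:,:2].mean(0),np.ones(len(q))]
                                                                      ~~~~~~~~~~~~~~~^^
ValueError: attempt to get argmax of an empty sequence
```

Request:
send_rows(plan=[[[-0.2,0,1],[0,0,0]],[[-0.2,0,1],[0,0,0]],[[-0.2,0,1],[0,0,0]],[[-0.2,0,1],[0,0,0]],[[-0.2,0,1],[0,0,0]]])

```text
time_s: 48.9
tcp_pos: [0.4907, -0.2832, 0.326]
eef_rot: [-114.7, 89.6, -20.0]
contact_force: [-0.2, -0.1, 0.1]
gripper_width: 0.0441
```

Request:
send_rows(plan=[[[0,0,1],[0,0,0]],[[0,0,1],[0,0,0]],[[0,0,1],[0,0,0]],[[0,0,1],[0,0,0]],[[0,0,1],[0,0,0]]])

```text
time_s: 49.4
tcp_pos: [0.4785, -0.1329, 0.3253]
eef_rot: [-115.7, 89.6, -20.9]
contact_force: [0.3, -0.1, -0.3]
gripper_width: 0.0442
```

Request:
send_rows(plan=[[[0,0,1],[0,0,0]],[[0,0,1],[0,0,0]],[[0,0,1],[0,0,0]],[[0,0,1],[0,0,0]],[[0,0,1],[0,0,0]]])

```text
time_s: 49.9
tcp_pos: [0.4663, 0.0166, 0.3244]
eef_rot: [-122.9, 89.6, -28.0]
contact_force: [-0.1, -0.4, 0.6]
gripper_width: 0.044
```

Request:
send_rows(plan=[[[0,0,0.5],[0,0,0]],[[0,0,0.5],[0,0,0]],[[0,0,0.5],[0,0,0]],[[0,0,0.5],[0,0,0]],[[0,0,0.5],[0,0,0]]])

```text
time_s: 50.4
tcp_pos: [0.4603, 0.0897, 0.3239]
eef_rot: [-129.0, 89.6, -34.2]
contact_force: [-0.1, 0.0, -0.4]
gripper_width: 0.044
```

```bash
python3 chk.py
```

```text
[0.46028604 0.08968491 0.32385178]
top 0.067 1119 ((474.28411865234375, -302.7369689941406), (59.8629150390625, 185.77285766601562), 4.302464485168457) plane [0.0002 0.0008 0.0722]
top 0.086 140 ((474.3109436035156, -302.4549865722656), (16.066198348999023, 71.12541198730469), 4.623855113983154) plane [-0.0229 -0.0063  0.0917]
scene 0.067 1379 ((476.87799072265625, -303.11077880859375), (65.93002319335938, 186.7744598388672), 4.18943452835083) plane [ 0.0002 -0.      0.0712]
scene 0.086 188 ((477.1952819824219, -303.2912902832031), (20.649028778076172, 69.90757751464844), 7.099367141723633) plane [-0.0339 -0.0003  0.0908]
scene flange 184 [0.4837 0.2752 0.1992] ((478.9263610839844, 278.2687683105469), 32.678062438964844)
scene knob 54 [0.4817 0.278  0.2215] ((480.8146057128906, 280.3321838378906), 12.725627899169922)
dimmer_top 0.61 [ 0.421 -0.338  0.051]
```

View pics/v9.png

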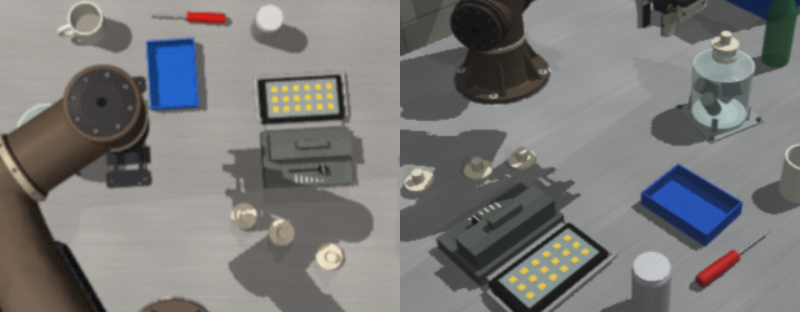

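```bash
python3 -c "
from plant import r
print(r.close_job())"
```

```text
the job is handed in; nothing more can be done
None
```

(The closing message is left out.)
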